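Refit the slide carrier on the microscope stage

ROBOT

A 7-joint arm with a two-finger parallel gripper is mounted at the origin on the work surface. World frame = base frame: x ahead of the robot, y to its left, z up, the work surface at z = 0. Lengths are in m, angles in degrees, forces in N, time in s.
With the tool pointing down it reaches from about 0.4 to 0.9 m from the base axis. Payload 5.5 kg.
Tool frame: the origin (TCP) lies at the very end of the fingers, on their centre line; the grasp point (between the pads) lies 19 mm behind it; z points along the fingers, y is the line along which they close (so a half turn about z gives the same grasp; the last joint's range is limited). The gripper opens to 85 mm and grips with 20 to 120 N. Pads are 22 mm wide; open, the fingers measure 114 mm over their backs; the gripper's body (76 mm by 85 mm) begins 54 mm behind the grasp point. The pads swing forward as they close: fully open they stand 13 mm farther back than shut.
Start: joints at [-55.05, 28.699, -24.465, 88.831, 12.651, 65.22, -12.049], TCP at [0.221, 0.611, 0.231] pointing down, gripper open.
Joint ranges: [-164.97, 164.97], [-17.58, 116.51], [-87.97, 89.64], [11.32, 138.91], [-80.73, 260.73], [10.89, 115.49], [-147.41, 147.41]. Speed limits (degrees/s): [147.25, 147.25, 180, 180, 180, 180, 180].

INTERFACE

Orientations are given as [roll, pitch, yaw] about the fixed x, y, z axes, in that order (R = Rz(yaw) Ry(pitch) Rx(roll)).
In Python, from station import read_state, snapshot, finish_job gives the robot as it stands.
- The arm moves only by the tool drive_tool, never from a script. Its argument "targets" is a list of rows, each an object of numbers: "grip": the opening, from -1 (shut) to 1 (fully open); "tx", "ty", "tz": the shift along the tool's x, y, z in mm; "yaw": the turn about the tool's z in degrees. In form: [{"grip": .., "tx": .., "ty": .., "tz": .., "yaw": ..}, ...]. A call has exactly 10 rows; each row shifts and turns the commanded pose from where the row before left it, along the tool's axes as they then stand; what a row does not reach is not made up. A row lasts 1/10 s, in which the tool goes at most 50 mm and 8.59 degrees, less where a joint would pass 70% of its speed; a pose out of reach is approached as far as the arm can. A call is refused whole if a number of a shift passes 50 or a number of a turn 8.59, either way. A call with a gripper value outside its range is refused whole. The fingers move at their own pace and stop on an object; "grip_force" is the grip in N (left out, the last holds). Time passes only in rows, so rows that do not move let the fingers close, or fill a call up. It gives the time, the measured TCP pose, the force, the opening and the grip force at its end, in the units of the state.
- read_state(): the state, without advancing time (a new reading comes with each control period).
- snapshot(name): name is "scene" or "top" or "wrist"; returns a dict with "color" (384x512x3 uint8, red, green, blue), "fovy" (degrees; the focal length in pixels is half the picture's height over the tangent of half this angle, whatever the lens; pixels are square), "cx", "cy" (the principal point, pixels), "position" and "attitude" of the camera in the world; the wrist camera has in their place "T_tool_cam" (4x4, takes a point from camera to tool coordinates, whose origin is the TCP and whose axes are the flange's). Camera axes: x right, y down, z forward; pixel columns grow to the right and rows downward; lengths in m; the calibration is good to about 2 mm. A picture is of the moment at which its call begins: read the wrist's pose just before it. There is no depth.
- finish_job(): hands the job in; it is judged then, once.
The state is a dict: "clock": time; "q": joint angles; "qvel": joint speeds; "joint_efforts": joint torques, N m; "ee_pos": TCP position; "eef_rot": TCP orientation; "wrist_force": force on the tool from outside, world axes, zero at the start; "torque": the same for the moment, N m; "width": finger opening in m; "grip_force": force on a finger pad.
Only numpy, scipy, OpenCV 4.12 (cv2) and the standard library are available. Lean on these libraries where they do the work, as an engineer would, in place of code of your own. Each camera call takes 0.05 s, during which the arm holds its last target. There are 200 camera calls.

TASK

Pick the aluminium slide carrier up by its blue handle and lay it gently on the two brass studs of the black-topped stage unit; slide it along the stage while feeling for the studs until both slots drop over them and the carrier sits fully down and flat on the stage. Never press it hard onto the stage, leave the other things on the bench where they are, and let go of the carrier.

Things in the scene. Friction and masses are not known exactly. Their poses are not given: they have to be found in the camera images.
- stage: Stage unit fixed to the bench: white base, black top, 150 mm (own x) x 200 mm (own y) x 50 mm high, with a drive knob reaching 30 mm out of its +y end. Origin: centre of its underside, z up. On top lies a dark steel strip with two brass studs (see deck). A carrier seated on the studs has its origin 54 mm above this origin; riding on the stud tops, 62 mm.
- deck (a point): Middle of the stage's black top, 50 mm up; axes as the stage. On it the strip: 60 mm in x (centred), 155 in y, 4 thick, with studs 8 mm in diameter, 8 tall above the strip, slightly bevelled, at 35 mm either side of the strip's middle along y. The strip is locked stiff anywhere up to 20 mm either side of this point along y, where is not reported: find the studs by sliding the carrier.
- carrier: Slide carrier, loose, 0.2 to 0.4 kg: aluminium plate 80 mm (own x) x 120 mm (own y) x 6 mm thick, two glass slides let into it, a blue bridge handle on top, two through slots. Either way round fits. Origin: centre of its underside, z up. Held by the handle it stays level; let go on the stud tops it tips.
- handle (a point): Middle of the bar of the carrier's blue handle, 31 mm above the carrier's origin; axes as the carrier. The bar is 12 mm thick in x, 48 mm long in y and 14 mm high; 18 mm are free below it, between two posts. Grip it from above, across x.
- slot_a (a point): Centre of the slot at the carrier's +y end, at its underside, 35 mm from the carrier's origin; axes as the carrier. The slot is 10 mm wide in y and 14 mm long in x: on an 8 mm stud 2 mm of play along y, 6 mm across.
- slot_b (a point): The same for the slot at the carrier's -y end.
- mat: Black rubber parking mat fixed to the bench, 170 x 200 x 4 mm, on which the carrier and the marker lie at the start. Origin: centre of its underside.
- marker: Red marker pen lying on the mat, 12 mm thick, 122 mm long, to be left alone. Origin: middle of its underside, as it lay when made; x along its length.
- oil: Small amber bottle of immersion oil, 32 mm in diameter, 65 mm tall, standing beyond the stage unit, to be left alone. Origin: centre of its underside.
- dish: Clear closed petri dish, 90 mm in diameter, 14 mm tall, beyond the stage unit, to be left alone. Origin: centre of its underside.
- slidebox: Green slide box, 85 x 100 x 34 mm, beyond the mat, to be left alone. Origin: centre of its underside.
- jar: Clear specimen jar with an orange cap, 52 mm in diameter, 70 mm tall, to be left alone. Origin: centre of its underside.
- cleaner: White bottle of lens cleaner with a blue cap, 56 mm in diameter, 130 mm tall, to be left alone. Origin: centre of its underside.
Not all that is in view belongs to the job. There is more than one size of the carrier; the one meant has the size given above.

How it is judged (in metres and radians):
On the way, in this order (a step that is already met when the one before it is completed fails the run):
1. the carrier is lifted clear of the mat (height (world z) of carrier above 0.04 m), for 0.1 s.
2. the carrier is down over both studs, flat on the stage (z of carrier in the frame of stage between 0.051 and 0.0565 m and angle between carrier's own z axis and vertical below 0.05 rad and horizontal distance between carrier and stage below 0.028 m), for 0.2 s.
At the end, for the whole second after the job is handed in: The carrier sits over both studs, flat on the stage (underside within 2.5 mm of the strip, tilt below 0.05 rad, centre within 28 mm of the stage's centre), at rest and released (all of step 2 and linear speed of carrier below 0.02 m/s); the robot touches nothing.
It fails at once if the carrier is pressed or knocked onto the stage unit with more than 60 N (contact force between carrier and stage above 60 N).
It fails at once if the robot itself pushes on the stage unit with more than 15 N (contact force between the arm and stage above 15 N).
It fails at once if one of the other things on the bench is moved by more than 30 mm (distance of any of marker, oil, dish, slidebox, jar, cleaner from where it was at the start of the episode above 0.03 m).
It also fails if it takes over 64 s, if anything falls off the work surface, if the arm or the gripper's body presses on something with over 40 N, if the wrist force passes 120 N, or if a joint passes its speed limit or range.

## Working session

There is one attempt and no reset: what is moved stays moved. The work goes in short steps, Python scripts to look and compute and a tool call to move; the robot and the scene stay as the last step left them, time stands still between calls to the robot, and variables do not carry over. Pictures are saved under pics/ and viewed, at most 10 in all, crops included, and the job is handed in when it is done.

Besides the shell and the picture viewer there is one more tool, called after "Call:" as name(argument=value, ...), one argument or row to a line, values as JSON. drive_tool: Moves the arm, as the interface text tells. Its arguments: {"type":"object","properties":{"targets":{"type":"array"},"grip_force":{"type":"number"}},"required":["targets"]}

```bash
mkdir -p pics; cat > h.py <<'E'
import numpy as np, cv2
from station import read_state, snapshot, finish_job
def save(s,n): cv2.imwrite('pics/'+n,cv2.cvtColor(s['color'],cv2.COLOR_RGB2BGR))
E
python3 - <<'E'
from h import *
s=read_state(); print(s)
for n in ('scene','top'):
    p=snapshot(n); save(p,n+'0.png'); np.save(n+'0.npy',p,allow_pickle=True)
    print({k:v for k,v in p.items() if k!='color'})
E
```

```text
{'clock': 0.0, 'q': array([-55.05094609,  28.75392923, -24.45343512,  88.89193383,
        12.65147945,  65.22004882, -12.04944389]), 'qvel': array([ 0.05632986, -0.03864027,  0.07554533, -0.02588406,  0.01769699,
       -0.04082318, -0.12274983]), 'joint_efforts': array([-2.98468412e-04, -5.69506967e+01, -5.81617802e+00, -2.80945319e+01,
        1.07750326e-02,  1.18148391e-02,  1.26118022e-05]), 'ee_pos': array([0.22072002, 0.61063428, 0.23025482]), 'eef_rot': array([-1.79887754e+02, -3.27105939e-03,  1.60134601e+02]), 'wrist_force': array([ 0.87406151, -0.81920842, -0.17394138]), 'torque': array([0.08324928, 0.00536205, 0.00330679]), 'grip_force': 0.0, 'width': 0.08519100255411435}
{'fovy': 51.041721734855734, 'cx': 257.5738779892546, 'cy': 188.03947963028872, 'position': array([1.25735747, 0.59307699, 0.85467609]), 'attitude': array([-130.33897691,   -1.21427863,  128.30496244])}
{'fovy': 55.95950639010965, 'cx': 251.64551916584682, 'cy': 195.1840599195972, 'position': array([0.28667701, 0.02917811, 1.14158638]), 'attitude': array([-169.77405788,   -1.00626562,  -90.26228126])}
```

View pics/scene0.png

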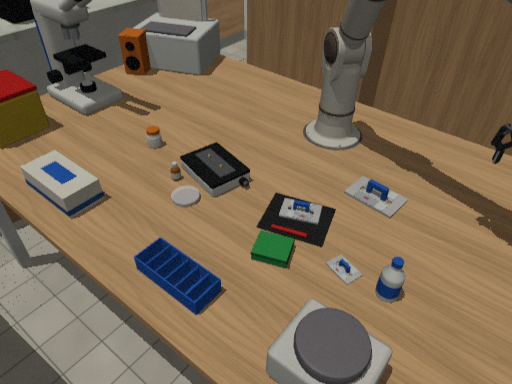

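View pics/top0.png

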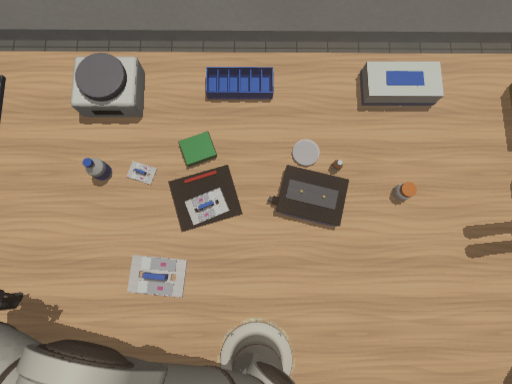

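Both views show that the carrier to move lies on the black mat: top (206,206), with its blue handle between the slots. The stage is at top (312,196), its studs at about (301,190) and (324,196), and its knob at (275,200). The larger (157,277) and smaller (141,173) carriers are decoys. Next I measure.

```bash
cat >> h.py <<'E'
from scipy.spatial.transform import Rotation as Ro
def R(a): return Ro.from_euler('xyz',a,degrees=True).as_matrix()
def cast(p,uv,z,s=None):
    uv=np.atleast_2d(np.float64(uv)); f=192/np.tan(np.radians(p['fovy']/2))
    d=np.c_[(uv[:,0]-p['cx'])/f,(uv[:,1]-p['cy'])/f,np.ones(len(uv))]
    if 'position' in p: Rc,o=R(p['attitude']),p['position']
    else:
        T=p['T_tool_cam']; Rt=R(s['eef_rot']); Rc=Rt@T[:3,:3]; o=s['ee_pos']+Rt@T[:3,3]
    d=d@Rc.T; t=(z-o[2])/d[:,2]
    return (o+d*t[:,None])[:,:2]
def proj(p,X,s=None):
    f=192/np.tan(np.radians(p['fovy']/2))
    if 'position' in p: Rc,o=R(p['attitude']),p['position']
    else:
        T=p['T_tool_cam']; Rt=R(s['eef_rot']); Rc=Rt@T[:3,:3]; o=s['ee_pos']+Rt@T[:3,3]
    c=(np.atleast_2d(X)-o)@Rc
    return c[:,:2]/c[:,2:]*f+[p['cx'],p['cy']]
def blobs(m,amin=3):
    c,_=cv2.findContours(m.astype(np.uint8),cv2.RETR_EXTERNAL,cv2.CHAIN_APPROX_NONE)
    return [k for k in c if cv2.contourArea(k)>=amin]
def rect(pts):
    (c,wh,a)=cv2.minAreaRect(np.float32(pts*1000)); return np.round(c,1),np.round(wh,1),round(a,1)
E
python3 - <<'E'
from h import *
for n in('top','scene'):
    p=np.load(n+'0.npy',allow_pickle=True).item(); c=p['color']; hsv=cv2.cvtColor(c,cv2.COLOR_RGB2HSV)
    H,S,V=[hsv[...,i].astype(int) for i in range(3)]
    print(n)
    reg=(170,160,245,235) if n=='top' else (255,190,340,250)
    w=np.zeros(H.shape,bool); w[reg[1]:reg[3],reg[0]:reg[2]]=1
    for k in blobs((H>100)&(H<130)&(S>120)&(V>60)&w): 
        print(' blue',k[:,0].mean(0),rect(cast(p,k[:,0],.042)))
    for k in blobs((V<60)&w,100): print(' mat',rect(cast(p,k[:,0],.004)))
    for k in blobs((V>120)&(S<90)&w,50): print(' plate',rect(cast(p,k[:,0],.010)))
    for k in blobs((H<6)&(S>150)&(V>60)&w,10): print(' marker',rect(cast(p,k[:,0],.016)))
    reg=(265,150,360,235) if n=='top' else (170,135,260,200)
    w=np.zeros(H.shape,bool); w[reg[1]:reg[3],reg[0]:reg[2]]=1
    for k in blobs((V<75)&w,100): print(' stage',rect(cast(p,k[:,0],.05)))
    for k in blobs((H>15)&(H<40)&(S>60)&(V>90)&w&cv2.erode(cv2.morphologyEx(((V<100)&w).astype(np.uint8),cv2.MORPH_CLOSE,np.ones((15,15))),np.ones((9,9))).astype(bool),1): print(' stud',k[:,0].mean(0),rect(cast(p,k[:,0],.062)))
p=np.load('top0.npy',allow_pickle=True).item()['color'];s=np.load('scene0.npy',allow_pickle=True).item()['color']
a=np.hstack([cv2.resize(p[160:240,165:245],None,fx=5,fy=5,interpolation=2),cv2.resize(p[155:235,270:350],None,fx=5,fy=5,interpolation=2)])
cv2.imwrite('pics/c.png',a[...,::-1])
E
```

```text
top
 blue [205.5        204.39285714] (array([456.4, 150.9]), array([ 9.3, 42.5]), 22.1)
 plate (array([457.2, 151.7]), array([ 82. , 119.7]), 22.5)
 marker (array([550.6, 173.2]), array([ 11.7, 106.2]), 18.1)
 stage (array([ 485. , -167.4]), array([216.9, 150.7]), 76.2)
 stud [323.14285714 196.14285714] (array([ 478.5, -208. ]), array([6.1, 6.4]), 87.8)
 stud [301.    190.875] (array([ 495.6, -141.3]), array([6.1, 9.4]), 88.4)
scene
 blue [301.18 204.9 ] (array([474.8, 161.9]), array([43.3, 45.7]), 26.4)
 mat (array([495.4, 163.6]), array([173.4, 197.2]), 16.5)
 plate (array([461.8, 154.4]), array([ 83. , 118.8]), 23.1)
 marker (array([560.4, 179.3]), array([ 18.3, 105.2]), 17.6)
 stage (array([ 503.7, -142.5]), array([262.8, 154.3]), 76.2)
 stud [204.33333333 190.66666667] (array([627.5, -90. ]), array([22.9,  9.7]), 75.6)
 stud [183.04545455 171.63636364] (array([ 604.5, -206.5]), array([42. , 17.8]), 75.7)
 stud [220.14285714 165.28571429] (array([ 503.6, -136.6]), array([16.1,  6.5]), 42.3)
 stud [208.42857143 155.28571429] (array([ 487.2, -203.5]), array([17.2,  3.3]), 43.7)
```

View pics/c.png

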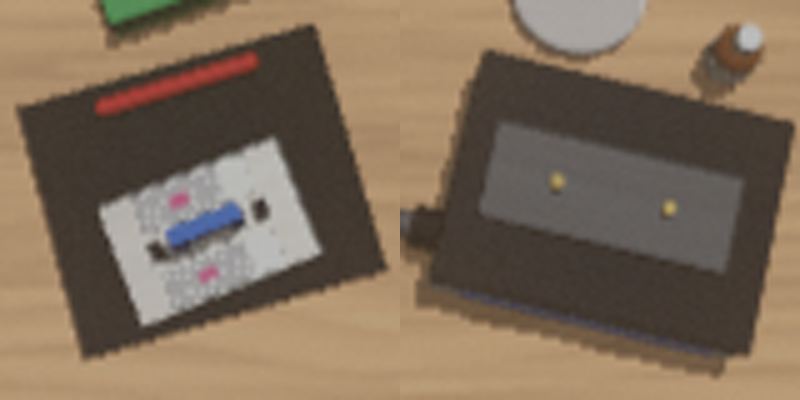

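The zoomed crop shows the carrier plate at (210,232) with its handle at (205,226). On the stage side the two brass studs are at (557,181) and (669,208) on the grey strip. The sizes check out: plate 82×120 mm, stud spacing 69 mm. Carrier ≈ (456,151) with yaw 22.3°; stud middle ≈ (487,-175) with stage yaw −14°.

```bash
cat >> h.py <<'E'
def plan(x,y,z,yaw,n,s=None):
    "rows in tool mm/deg from present pose to TCP x,y,z (m), yaw deg"
    s=s or read_state(); y0=s['eef_rot'][2]; d=np.array([x,y,z])-s['ee_pos']
    dy=(yaw-y0+180)%360-180
    for i in range(n):
        t=R([180,0,y0+dy*i/n]).T@d*1000/n
        print('{"tx":%.1f,"ty":%.1f,"tz":%.1f,"yaw":%.2f},'%(*t,-dy/n),end='')
    print()
E
python3 -c "
from h import *
plan(.4565,.151,.2,112.3,20)"
```

```text
{"tx":-18.9,"ty":-17.6,"tz":1.5,"yaw":2.39},{"tx":-19.6,"ty":-16.8,"tz":1.5,"yaw":2.39},{"tx":-20.3,"ty":-16.0,"tz":1.5,"yaw":2.39},{"tx":-20.9,"ty":-15.1,"tz":1.5,"yaw":2.39},{"tx":-21.6,"ty":-14.2,"tz":1.5,"yaw":2.39},{"tx":-22.1,"ty":-13.3,"tz":1.5,"yaw":2.39},{"tx":-22.7,"ty":-12.4,"tz":1.5,"yaw":2.39},{"tx":-23.2,"ty":-11.4,"tz":1.5,"yaw":2.39},{"tx":-23.6,"ty":-10.4,"tz":1.5,"yaw":2.39},{"tx":-24.0,"ty":-9.5,"tz":1.5,"yaw":2.39},{"tx":-24.4,"ty":-8.4,"tz":1.5,"yaw":2.39},{"tx":-24.7,"ty":-7.4,"tz":1.5,"yaw":2.39},{"tx":-25.0,"ty":-6.4,"tz":1.5,"yaw":2.39},{"tx":-25.3,"ty":-5.3,"tz":1.5,"yaw":2.39},{"tx":-25.5,"ty":-4.3,"tz":1.5,"yaw":2.39},{"tx":-25.6,"ty":-3.2,"tz":1.5,"yaw":2.39},{"tx":-25.7,"ty":-2.1,"tz":1.5,"yaw":2.39},{"tx":-25.8,"ty":-1.0,"tz":1.5,"yaw":2.39},{"tx":-25.8,"ty":0.0,"tz":1.5,"yaw":2.39},{"tx":-25.8,"ty":1.1,"tz":1.5,"yaw":2.39},
```

Call:
drive_tool(
  targets=[
    {"grip":1,"tx":-19,"ty":-18,"tz":1.5,"yaw":2.4},
    {"grip":1,"tx":-20,"ty":-17,"tz":1.5,"yaw":2.4},
    {"grip":1,"tx":-20,"ty":-16,"tz":1.5,"yaw":2.4},
    {"grip":1,"tx":-21,"ty":-15,"tz":1.5,"yaw":2.4},
    {"grip":1,"tx":-22,"ty":-14,"tz":1.5,"yaw":2.4},
    {"grip":1,"tx":-22,"ty":-13,"tz":1.5,"yaw":2.4},
    {"grip":1,"tx":-23,"ty":-12,"tz":1.5,"yaw":2.4},
    {"grip":1,"tx":-23,"ty":-11,"tz":1.5,"yaw":2.4},
    {"grip":1,"tx":-24,"ty":-10,"tz":1.5,"yaw":2.4},
    {"grip":1,"tx":-24,"ty":-9,"tz":1.5,"yaw":2.4},
  ],
)

```text
clock: 1.1
ee_pos: [0.3409, 0.3809, 0.2159]
eef_rot: [-180.0, 0.0, 136.0]
wrist_force: [-0.6, 0.5, 0.2]
width: 0.0854
grip_force: 0.0
```

Call:
drive_tool(
  targets=[
    {"grip":1,"tx":-24,"ty":-8,"tz":1.5,"yaw":2.4},
    {"grip":1,"tx":-25,"ty":-7,"tz":1.5,"yaw":2.4},
    {"grip":1,"tx":-25,"ty":-6,"tz":1.5,"yaw":2.4},
    {"grip":1,"tx":-25,"ty":-5,"tz":1.5,"yaw":2.4},
    {"grip":1,"tx":-26,"ty":-4,"tz":1.5,"yaw":2.4},
    {"grip":1,"tx":-26,"ty":-3,"tz":1.5,"yaw":2.4},
    {"grip":1,"tx":-26,"ty":-2,"tz":1.5,"yaw":2.4},
    {"grip":1,"tx":-26,"ty":-1,"tz":1.5,"yaw":2.4},
    {"grip":1,"tx":-26,"ty":0,"tz":1.5,"yaw":2.4},
    {"grip":1,"tx":-26,"ty":1,"tz":1.5,"yaw":2.4},
  ],
)

```text
clock: 2.1
ee_pos: [0.4602, 0.1513, 0.201]
eef_rot: [-180.0, -0.0, 112.0]
wrist_force: [0.4, 0.3, -0.8]
width: 0.0852
grip_force: 0.0
```

```bash
python3 - <<'E'
from h import *
s=read_state(); print(s['clock'],s['ee_pos'],s['eef_rot'],s['q'],s['wrist_force'])
p=snapshot('wrist'); save(p,'w1.png'); print({k:v for k,v in p.items() if k!='color'})
c=p['color']; hsv=cv2.cvtColor(c,cv2.COLOR_RGB2HSV)
H,S,V=[hsv[...,i].astype(int) for i in range(3)]
for k in blobs((H>100)&(H<130)&(S>120)&(V>60),80): print('blue',k[:,0].mean(0),rect(cast(p,k[:,0],.042,s)))
for k in blobs((V>110)&(S<90),1500): print('plate',k[:,0].mean(0),rect(cast(p,k[:,0],.010,s)))
E
```

```text
2.1 [0.46020745 0.15127827 0.20098374] [-1.79966686e+02 -4.78107198e-03  1.12037644e+02] [-17.55850983  12.22007324  -4.30711894 114.38434846   1.1278503
  53.46770771  -0.40271381] [ 0.43530886  0.31236117 -0.7764076 ]
{'fovy': 67.65477172469738, 'cx': 254.76169496926252, 'cy': 190.72955692811203, 'T_tool_cam': array([[ 7.87402743e-04, -9.49957932e-01, -3.12376867e-01,
         7.98051592e-02],
       [ 9.99999670e-01,  8.10375599e-04,  5.62773931e-05,
         8.99002284e-04],
       [ 1.99681435e-04, -3.12376808e-01,  9.49958257e-01,
        -1.41878601e-01],
       [ 0.00000000e+00,  0.00000000e+00,  0.00000000e+00,
         1.00000000e+00]])}
blue [505.56451613 326.06451613] (array([838.9,  83.2]), array([20.3, 38.7]), 37.7)
blue [253.99047619 168.92380952] (array([458.3, 155.9]), array([10.8, 48.8]), 22.3)
blue [441.60606061  11.86363636] (array([561.7, 358.3]), array([29.9,  7.5]), 71.8)
plate [258.04938272 164.66666667] (array([459.2, 154.2]), array([ 80.3, 119.7]), 22.7)
plate [428.15498155  23.74538745] (array([567.2, 363.8]), array([82.5, 56.1]), 71.6)
```

View pics/w1.png

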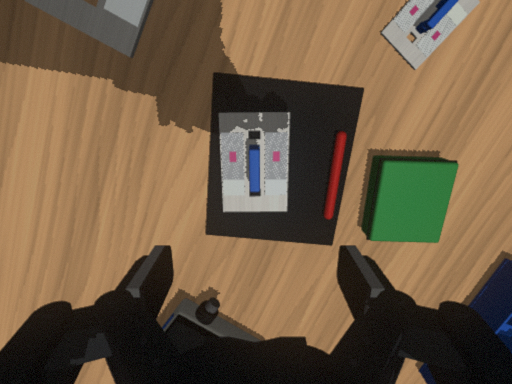

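The wrist view shows the carrier centred at (254,165), its handle running vertically at (254,169) and the marker at (337,175), clear of the finger line. Sizes match (bar 48.8 mm, plate 80×120). Carrier = (458.5,154.5), yaw 22.5°.

```bash
python3 -c "
from h import *
plan(.4585,.1545,.017,112.5,10)" | cut -c1-60
```

```text
{"tx":0.9,"ty":-0.0,"tz":18.4,"yaw":-0.09},{"tx":0.9,"ty":-0
```

```bash
python3 - <<'E'
from h import *
s=read_state(); print(s['clock'],s['ee_pos'],s['eef_rot'])
p=snapshot('wrist'); c=p['color']; hsv=cv2.cvtColor(c,cv2.COLOR_RGB2HSV)
H,S,V=[hsv[...,i].astype(int) for i in range(3)]
for k in blobs((H>100)&(H<130)&(S>120)&(V>60),80): print('blue',k[:,0].mean(0),rect(cast(p,k[:,0],.042,s)))
for k in blobs((V>110)&(S<90),1500): print('plate',k[:,0].mean(0),rect(cast(p,k[:,0],.010,s)))
E
```

```text
2.15 [0.46221074 0.14638217 0.20075742] [-1.79957367e+02  1.53556382e-01  1.11610912e+02]
blue [505.06557377 323.44262295] (array([836.5,  79.7]), array([21.6, 35.1]), 37.4)
blue [254.         164.52884615] (array([458.6, 155. ]), array([10.8, 49.2]), 24.1)
blue [438.26   7.98] (array([560.5, 353.8]), array([20.9,  7.5]), 71.7)
plate [256.63134658 162.17660044] (array([459.8, 153. ]), array([ 80.3, 116.9]), 22.6)
plate [425.15163934  19.92622951] (array([565.8, 359.5]), array([75.1, 56.1]), 71.8)
```

Call:
drive_tool(
  targets=[
    {"grip":1,"tx":2,"ty":0,"tz":18,"yaw":-0.5},
    {"grip":1,"tx":2,"ty":-0.4,"tz":20,"yaw":0},
    {"grip":1,"tx":2,"ty":-0.4,"tz":20,"yaw":0},
    {"grip":1,"tx":2,"ty":0,"tz":20,"yaw":0},
    {"grip":1,"tx":0,"ty":0,"tz":20,"yaw":0},
    {"grip":1,"tx":0,"ty":0,"tz":20,"yaw":0},
    {"grip":1,"tx":0,"ty":0,"tz":20,"yaw":0},
    {"grip":1,"tx":0,"ty":0,"tz":10,"yaw":0},
    {"grip":1,"tx":0,"ty":0,"tz":0,"yaw":0},
    {"grip":1,"tx":0,"ty":0,"tz":0,"yaw":0},
  ],
)

```text
clock: 3.2
ee_pos: [0.4564, 0.1599, 0.0536]
eef_rot: [180.0, -0.0, 112.7]
wrist_force: [0.1, 0.1, -0.2]
width: 0.0857
grip_force: 0.0
```

```bash
python3 - <<'E'
from h import *
s=read_state(); print(s['clock'],s['ee_pos'],s['eef_rot'],s['wrist_force'])
p=snapshot('wrist'); save(p,'w2.png')
E
```

```text
3.2 [0.45642816 0.15985502 0.05358729] [ 1.79994323e+02 -1.32537450e-02  1.12660922e+02] [ 0.10387539  0.09845152 -0.16418278]
```

View pics/w2.png

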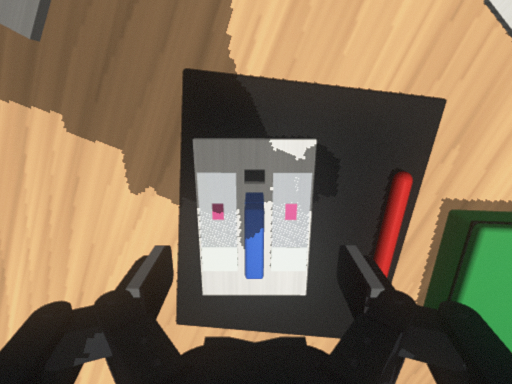

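The wrist view shows the handle at (254,235), between the open fingers at (160,275) and (350,275). The marker at (395,220) lies outside them. I measure again.

```bash
python3 - <<'E'
from h import *
s=read_state(); print(s['clock'],s['ee_pos'],s['eef_rot'],s['qvel'])
p=snapshot('wrist'); c=p['color']; hsv=cv2.cvtColor(c,cv2.COLOR_RGB2HSV)
H,S,V=[hsv[...,i].astype(int) for i in range(3)]
for k in blobs((H>100)&(H<130)&(S>120)&(V>60),300): print('blue',k[:,0].mean(0),rect(cast(p,k[:,0],.042,s)))
for z,uv in ((.010,[[193,139],[317,139],[306,295],[203,295]]),(.010,[[254.5,175]])): print(cast(p,uv,z,s)*1000, cast(p,uv,z,s).mean(0))
E
```

```text
3.25 [0.45682956 0.15986937 0.05397692] [ 1.79939313e+02 -6.33752133e-03  1.12648641e+02] [ 0.01785484 -0.59596372  0.07951731 -0.21292546 -0.01414757 -0.09316902
 -0.04285304]
blue [253.9787234  237.94148936] (array([457.4, 158.1]), array([10.8, 52. ]), 23.1)
[[400.24412972 194.51035757]
 [473.99117003 225.3393481 ]
 [520.04002358 114.24661592]
 [446.31197947  83.47413896]] [0.46014683 0.15439262]
[[446.06423206 187.65826911]] [0.44606423 0.18765827]
```

Call:
drive_tool(
  targets=[
    {"grip":1,"tx":-3,"ty":0.5,"tz":0},
    {"grip":1,"tx":-3,"ty":0,"tz":4},
    {"grip":0.8,"tx":0,"ty":0,"tz":8},
    {"grip":0.6,"tx":0,"ty":0,"tz":10},
    {"grip":0.5,"tx":0,"ty":0,"tz":8},
    {"grip":0.5,"tx":0,"ty":0,"tz":5},
    {"grip":0.5,"tx":0,"ty":0,"tz":2},
    {"grip":0.5,"tx":0,"ty":0,"tz":0},
    {"grip":0.5,"tx":0,"ty":0,"tz":0},
    {"grip":0.5,"tx":0,"ty":0,"tz":0},
  ],
  grip_force=50,
)

```text
validation failed for argument at $.ta...
```

Call:
drive_tool(
  targets=[
    {"grip":1,"tx":-3,"ty":0.5,"tz":0,"yaw":0},
    {"grip":1,"tx":-3,"ty":0,"tz":4,"yaw":0},
    {"grip":0.8,"tx":0,"ty":0,"tz":8,"yaw":0},
    {"grip":0.6,"tx":0,"ty":0,"tz":10,"yaw":0},
    {"grip":0.5,"tx":0,"ty":0,"tz":8,"yaw":0},
    {"grip":0.5,"tx":0,"ty":0,"tz":5,"yaw":0},
    {"grip":0.5,"tx":0,"ty":0,"tz":2,"yaw":0},
    {"grip":0.5,"tx":0,"ty":0,"tz":0,"yaw":0},
    {"grip":0.5,"tx":0,"ty":0,"tz":0,"yaw":0},
    {"grip":0.5,"tx":0,"ty":0,"tz":0,"yaw":0},
  ],
  grip_force=50,
)

```text
clock: 4.3
ee_pos: [0.4594, 0.1542, 0.0166]
eef_rot: [180.0, -0.0, 112.6]
wrist_force: [0.0, 0.2, 0.5]
width: 0.064
grip_force: 0.0
```

Call:
drive_tool(
  targets=[
    {"grip":0.2,"tx":0,"ty":0,"tz":0,"yaw":0},
    {"grip":0,"tx":0,"ty":0,"tz":0,"yaw":0},
    {"grip":-0.3,"tx":0,"ty":0,"tz":0,"yaw":0},
    {"grip":-0.6,"tx":0,"ty":0,"tz":0,"yaw":0},
    {"grip":-1,"tx":0,"ty":0,"tz":0,"yaw":0},
    {"grip":-1,"tx":0,"ty":0,"tz":0,"yaw":0},
    {"grip":-1,"tx":0,"ty":0,"tz":0,"yaw":0},
    {"grip":-1,"tx":0,"ty":0,"tz":0,"yaw":0},
    {"grip":-1,"tx":0,"ty":0,"tz":0,"yaw":0},
    {"grip":-1,"tx":0,"ty":0,"tz":0,"yaw":0},
  ],
  grip_force=50,
)

```text
clock: 5.3
ee_pos: [0.4592, 0.1541, 0.0164]
eef_rot: [180.0, -0.0, 112.6]
wrist_force: [-1.1, 0.0, 5.1]
width: 0.0108
grip_force: 49.7
```

Call:
drive_tool(
  targets=[
    {"grip":-1,"tx":0,"ty":0,"tz":-3,"yaw":0},
    {"grip":-1,"tx":0,"ty":0,"tz":-8,"yaw":0},
    {"grip":-1,"tx":0,"ty":0,"tz":-15,"yaw":0},
    {"grip":-1,"tx":0,"ty":0,"tz":-20,"yaw":0},
    {"grip":-1,"tx":0,"ty":0,"tz":-20,"yaw":0},
    {"grip":-1,"tx":0,"ty":0,"tz":-20,"yaw":0},
    {"grip":-1,"tx":0,"ty":0,"tz":-20,"yaw":0},
    {"grip":-1,"tx":0,"ty":0,"tz":-10,"yaw":0},
    {"grip":-1,"tx":0,"ty":0,"tz":-4,"yaw":0},
    {"grip":-1,"tx":0,"ty":0,"tz":0,"yaw":0},
  ],
)

```text
clock: 6.3
ee_pos: [0.459, 0.1541, 0.1364]
eef_rot: [180.0, -0.0, 112.6]
wrist_force: [-0.1, -0.0, -3.0]
width: 0.0107
grip_force: 48.9
```

```bash
python3 - <<'E'
from h import *
s=read_state(); print(s['clock'],s['ee_pos'],s['eef_rot'],s['wrist_force'],s['q'])
p=snapshot('wrist'); save(p,'w3.png'); np.save('w3.npy',(p,s),allow_pickle=True)
E
```

```text
6.3 [0.45904482 0.15407075 0.13636353] [ 1.79986484e+02 -2.39427431e-03  1.12628814e+02] [-0.09808678 -0.01293794 -3.01940538] [-17.7757246   17.50730337  -4.58668769 117.58582142   1.94735243
  44.96258262  -0.89980709]
```

View pics/w3.png

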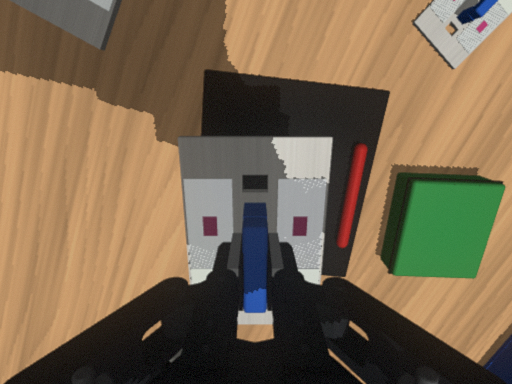

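The carrier hangs level in the grip. Its front edge runs at row 137 (columns 179–332), the front slot is at (255,182), and the handle is clamped at (255,255). Now the in-hand offset and the stage target.

```bash
python3 - <<'E'
from h import *
p,s=np.load('w3.npy',allow_pickle=True); z=s['ee_pos'][2]-.0064
Rt=R(s['eef_rot'])[:2,:2]
g=cv2.cvtColor(p['color'],cv2.COLOR_RGB2GRAY).astype(int)
m=(g[165:200,238:272]<45).astype(np.uint8); n,l,st,ce=cv2.connectedComponentsWithStats(m)
for i in range(1,n):
    if st[i,4]>30: print(st[i],ce[i]+[238,165])
def t(uv): return ((cast(p,uv,z,s)-s['ee_pos'][:2])@Rt*1000).round(1)
print('tool frame corners',t([[179,137],[332,137]]),'slot edges',t([[242,175],[268,175],[242,189],[268,189]]))
# stage target
yw=-14.1; print('y axis stage',-np.sin(np.radians(yw)),np.cos(np.radians(yw)))
plan(.487,-.175,.1364,76.,20)
E
```

```text
[  5  11  24  13 311] [254.53697749 181.9807074 ]
tool frame corners [[ 60.  -38. ]
 [ 60.1  40.5]] slot edges [[39.9 -5.9]
 [39.9  8. ]
 [32.  -6. ]
 [32.   8.1]]
y axis stage 0.2436150117860225 0.9698720152847468
{"tx":-15.7,"ty":-5.0,"tz":-0.0,"yaw":1.83},{"tx":-15.9,"ty":-4.5,"tz":-0.0,"yaw":1.83},{"tx":-16.0,"ty":-4.0,"tz":-0.0,"yaw":1.83},{"tx":-16.1,"ty":-3.5,"tz":-0.0,"yaw":1.83},{"tx":-16.2,"ty":-3.0,"tz":-0.0,"yaw":1.83},{"tx":-16.3,"ty":-2.5,"tz":-0.0,"yaw":1.83},{"tx":-16.4,"ty":-1.9,"tz":-0.0,"yaw":1.83},{"tx":-16.4,"ty":-1.4,"tz":-0.0,"yaw":1.83},{"tx":-16.5,"ty":-0.9,"tz":-0.0,"yaw":1.83},{"tx":-16.5,"ty":-0.4,"tz":-0.0,"yaw":1.83},{"tx":-16.5,"ty":0.2,"tz":-0.0,"yaw":1.83},{"tx":-16.5,"ty":0.7,"tz":-0.0,"yaw":1.83},{"tx":-16.5,"ty":1.2,"tz":-0.0,"yaw":1.83},{"tx":-16.4,"ty":1.8,"tz":-0.0,"yaw":1.83},{"tx":-16.3,"ty":2.3,"tz":-0.0,"yaw":1.83},{"tx":-16.3,"ty":2.8,"tz":-0.0,"yaw":1.83},{"tx":-16.2,"ty":3.3,"tz":-0.0,"yaw":1.83},{"tx":-16.1,"ty":3.8,"tz":-0.0,"yaw":1.83},{"tx":-15.9,"ty":4.3,"tz":-0.0,"yaw":1.83},{"tx":-15.8,"ty":4.9,"tz":-0.0,"yaw":1.83},
```

In the hand the carrier centre is within about 1 mm of the TCP. I go past the stage toward −y so that the wrist camera sees both studs ahead of the carrier.

```bash
python3 - <<'E'
from h import *
plan(.463,-.269,.16,76.,20)
E
```

```text
{"tx":-19.6,"ty":-7.9,"tz":-1.2,"yaw":1.83},{"tx":-19.8,"ty":-7.3,"tz":-1.2,"yaw":1.83},{"tx":-20.1,"ty":-6.7,"tz":-1.2,"yaw":1.83},{"tx":-20.3,"ty":-6.0,"tz":-1.2,"yaw":1.83},{"tx":-20.5,"ty":-5.4,"tz":-1.2,"yaw":1.83},{"tx":-20.6,"ty":-4.7,"tz":-1.2,"yaw":1.83},{"tx":-20.8,"ty":-4.1,"tz":-1.2,"yaw":1.83},{"tx":-20.9,"ty":-3.4,"tz":-1.2,"yaw":1.83},{"tx":-21.0,"ty":-2.7,"tz":-1.2,"yaw":1.83},{"tx":-21.0,"ty":-2.0,"tz":-1.2,"yaw":1.83},{"tx":-21.1,"ty":-1.4,"tz":-1.2,"yaw":1.83},{"tx":-21.1,"ty":-0.7,"tz":-1.2,"yaw":1.83},{"tx":-21.1,"ty":-0.0,"tz":-1.2,"yaw":1.83},{"tx":-21.1,"ty":0.7,"tz":-1.2,"yaw":1.83},{"tx":-21.1,"ty":1.3,"tz":-1.2,"yaw":1.83},{"tx":-21.1,"ty":2.0,"tz":-1.2,"yaw":1.83},{"tx":-21.0,"ty":2.7,"tz":-1.2,"yaw":1.83},{"tx":-20.9,"ty":3.3,"tz":-1.2,"yaw":1.83},{"tx":-20.8,"ty":4.0,"tz":-1.2,"yaw":1.83},{"tx":-20.6,"ty":4.7,"tz":-1.2,"yaw":1.83},
```

Call:
drive_tool(
  targets=[
    {"grip":-1,"tx":-10,"ty":-4,"tz":-1,"yaw":1.8},
    {"grip":-1,"tx":-20,"ty":-7.5,"tz":-1,"yaw":1.8},
    {"grip":-1,"tx":-20,"ty":-7,"tz":-1,"yaw":1.8},
    {"grip":-1,"tx":-20,"ty":-6,"tz":-1,"yaw":1.8},
    {"grip":-1,"tx":-20,"ty":-5.5,"tz":-1,"yaw":1.8},
    {"grip":-1,"tx":-21,"ty":-5,"tz":-1,"yaw":1.8},
    {"grip":-1,"tx":-21,"ty":-4,"tz":-1,"yaw":1.8},
    {"grip":-1,"tx":-21,"ty":-3.5,"tz":-1,"yaw":1.8},
    {"grip":-1,"tx":-21,"ty":-3,"tz":-1,"yaw":1.8},
    {"grip":-1,"tx":-21,"ty":-2,"tz":-1,"yaw":1.8},
  ],
)

```text
clock: 7.35
ee_pos: [0.4601, -0.0499, 0.1465]
eef_rot: [180.0, 0.0, 94.4]
wrist_force: [0.4, 0.9, -2.8]
width: 0.0108
grip_force: 48.8
```

Call:
drive_tool(
  targets=[
    {"grip":-1,"tx":-21,"ty":-1.5,"tz":-1,"yaw":1.8},
    {"grip":-1,"tx":-21,"ty":-1,"tz":-1,"yaw":1.8},
    {"grip":-1,"tx":-21,"ty":0,"tz":-1,"yaw":1.8},
    {"grip":-1,"tx":-21,"ty":0.5,"tz":-1,"yaw":1.8},
    {"grip":-1,"tx":-21,"ty":1,"tz":-1,"yaw":1.8},
    {"grip":-1,"tx":-21,"ty":2,"tz":-1,"yaw":1.8},
    {"grip":-1,"tx":-21,"ty":3,"tz":-1,"yaw":1.8},
    {"grip":-1,"tx":-21,"ty":3.5,"tz":-1,"yaw":1.8},
    {"grip":-1,"tx":-21,"ty":4,"tz":-1,"yaw":1.8},
    {"grip":-1,"tx":-15,"ty":4,"tz":-1,"yaw":1.8},
  ],
)

```text
clock: 8.35
ee_pos: [0.4642, -0.2555, 0.1564]
eef_rot: [180.0, 0.0, 76.4]
wrist_force: [-0.1, -0.3, -2.7]
width: 0.0112
grip_force: 48.8
```

Call:
drive_tool(
  targets=[
    {"grip":-1,"tx":-7,"ty":0,"tz":-1,"yaw":0.6},
    {"grip":-1,"tx":-3,"ty":0,"tz":-1,"yaw":0},
    {"grip":-1,"tx":0,"ty":0,"tz":0,"yaw":0},
    {"grip":-1,"tx":0,"ty":0,"tz":0,"yaw":0},
    {"grip":-1,"tx":0,"ty":0,"tz":0,"yaw":0},
    {"grip":-1,"tx":0,"ty":0,"tz":0,"yaw":0},
    {"grip":-1,"tx":0,"ty":0,"tz":0,"yaw":0},
    {"grip":-1,"tx":0,"ty":0,"tz":0,"yaw":0},
    {"grip":-1,"tx":0,"ty":0,"tz":0,"yaw":0},
    {"grip":-1,"tx":0,"ty":0,"tz":0,"yaw":0},
  ],
)

```text
clock: 9.35
ee_pos: [0.4621, -0.2626, 0.1583]
eef_rot: [-180.0, -0.0, 76.0]
wrist_force: [-0.1, 0.0, -4.2]
width: 0.011
grip_force: 48.9
```

```bash
python3 - <<'E'
from h import *
s=read_state(); print(s['clock'],s['ee_pos'],s['eef_rot'],s['wrist_force'],s['width'])
p=snapshot('wrist'); save(p,'w4.png'); np.save('w4.npy',(p,s),allow_pickle=True)
E
```

```text
9.35 [ 0.46208675 -0.26264808  0.15826397] [-1.79995720e+02 -2.52851250e-03  7.60323834e+01] [-0.09876644  0.02677712 -4.16091778] 0.011042385978476557
```

View pics/w4.png

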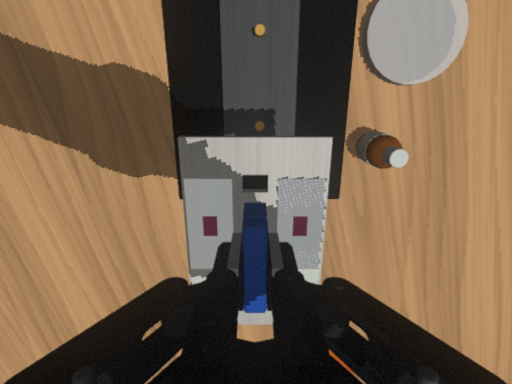

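Both studs are visible past the carrier's front edge, at (260,30) and (260,126). The strip runs vertically, so the yaw is already nearly right.

```bash
python3 - <<'E'
from h import *
p,s=np.load('w4.npy',allow_pickle=True); c=p['color'].astype(int)
hsv=cv2.cvtColor(p['color'],cv2.COLOR_RGB2HSV); H,S,V=[hsv[...,i].astype(int) for i in range(3)]
w=np.zeros(H.shape,bool); w[0:135,225:295]=1
us=[]
for k in blobs((H>8)&(H<30)&(S>100)&(V>50)&w,8):
    m,_r=cv2.minEnclosingCircle(k); us.append(m); print(m,_r)
q=cast(p,us,.062,s); print(q*1000, np.linalg.norm(q[0]-q[1]))
t=((q-s['ee_pos'][:2])@R(s['eef_rot'])[:2,:2]*1000); print('tool',t, t.mean(0))
# strip edges & stage edges columns at rows 20,90
g=cv2.cvtColor(p['color'],cv2.COLOR_RGB2GRAY).astype(int)
for r in (15,60,95): 
    d=np.diff(g[r,150:370]); i=np.where(abs(d)>12)[0]; print(r,i+150)
# in-hand at plate top
z=s['ee_pos'][2]-.0064
print('hand',((cast(p,[[179,137],[332,137],[255,183]],z,s)-s['ee_pos'][:2])@R(s['eef_rot'])[:2,:2]*1000).round(1))
E
```

```text
(259.0, 125.5) 4.924529075622559
(259.0833435058594, 30.0) 6.3514933586120605
[[ 480.34703892 -207.44460775]
 [ 496.72006603 -140.32378781]] 0.06908893171468097
tool [[ 57.97878109   4.3957198 ]
 [127.06700703   4.08345064]] [92.52289406  4.23958522]
15 [161 162 163 219 298 299 355 356 362 363]
60 [165 166 167 218 220 221 296 297 351 352 362 363]
95 [168 169 170 197 198 222 295 296 347 348 349]
hand [[ 60.6 -37.9]
 [ 60.7  40.6]
 [ 36.    1.2]]
```

Call:
drive_tool(
  targets=[
    {"grip":-1,"tx":6,"ty":0,"tz":0,"yaw":0},
    {"grip":-1,"tx":12,"ty":1,"tz":0,"yaw":0},
    {"grip":-1,"tx":15,"ty":1,"tz":0,"yaw":0},
    {"grip":-1,"tx":15,"ty":1,"tz":0,"yaw":0},
    {"grip":-1,"tx":15,"ty":0,"tz":0,"yaw":0},
    {"grip":-1,"tx":13,"ty":0,"tz":0,"yaw":0},
    {"grip":-1,"tx":8,"ty":0,"tz":0,"yaw":0},
    {"grip":-1,"tx":4,"ty":0,"tz":0,"yaw":0},
    {"grip":-1,"tx":0,"ty":0,"tz":5,"yaw":0},
    {"grip":-1,"tx":0,"ty":0,"tz":10,"yaw":0},
  ],
)

```text
clock: 10.4
ee_pos: [0.4868, -0.1789, 0.1434]
eef_rot: [179.9, 0.0, 76.0]
wrist_force: [0.6, 0.1, -1.9]
width: 0.0115
grip_force: 48.9
```

Call:
drive_tool(
  targets=[
    {"grip":-1,"tx":0,"ty":0,"tz":15,"yaw":0},
    {"grip":-1,"tx":0,"ty":0,"tz":15,"yaw":0},
    {"grip":-1,"tx":0,"ty":0,"tz":12,"yaw":0},
    {"grip":-1,"tx":0,"ty":0,"tz":8,"yaw":0},
    {"grip":-1,"tx":0,"ty":0,"tz":5,"yaw":0},
    {"grip":-1,"tx":0,"ty":0,"tz":3,"yaw":0},
    {"grip":-1,"tx":0,"ty":0,"tz":2,"yaw":0},
    {"grip":-1,"tx":0,"ty":0,"tz":0,"yaw":0},
    {"grip":-1,"tx":0,"ty":0,"tz":0,"yaw":0},
    {"grip":-1,"tx":0,"ty":0,"tz":0,"yaw":0},
  ],
)

```text
clock: 11.4
ee_pos: [0.4866, -0.1781, 0.0837]
eef_rot: [180.0, -0.0, 76.0]
wrist_force: [0.2, -0.5, -2.9]
width: 0.0113
grip_force: 48.8
```

Call:
drive_tool(
  targets=[
    {"grip":-1,"tx":0,"ty":0,"tz":2,"yaw":0},
    {"grip":-1,"tx":0,"ty":0,"tz":2,"yaw":0},
    {"grip":-1,"tx":0,"ty":0,"tz":1,"yaw":0},
    {"grip":-1,"tx":0,"ty":0,"tz":1,"yaw":0},
    {"grip":-1,"tx":0,"ty":0,"tz":1,"yaw":0},
    {"grip":-1,"tx":0,"ty":0,"tz":1,"yaw":0},
    {"grip":-1,"tx":0,"ty":0,"tz":1,"yaw":0},
    {"grip":-1,"tx":0,"ty":0,"tz":0,"yaw":0},
    {"grip":-1,"tx":0,"ty":0,"tz":0,"yaw":0},
    {"grip":-1,"tx":0,"ty":0,"tz":0,"yaw":0},
  ],
)

```text
clock: 12.4
ee_pos: [0.4863, -0.178, 0.0744]
eef_rot: [180.0, -0.0, 76.0]
wrist_force: [-1.2, 0.8, 0.4]
width: 0.011
grip_force: 49.2
```

The carrier now rides on the stud tops: z is 0.0744 as predicted, with a contact force of about 3 N. I press very lightly and slide toward +tx.

Call:
drive_tool(
  targets=[
    {"grip":-1,"tx":0,"ty":0,"tz":0.5,"yaw":0},
    {"grip":-1,"tx":0.5,"ty":0,"tz":0.2,"yaw":0},
    {"grip":-1,"tx":0.5,"ty":0,"tz":0,"yaw":0},
    {"grip":-1,"tx":0.5,"ty":0,"tz":0,"yaw":0},
    {"grip":-1,"tx":0.5,"ty":0,"tz":0,"yaw":0},
    {"grip":-1,"tx":0,"ty":0,"tz":0,"yaw":0},
    {"grip":-1,"tx":0,"ty":0,"tz":0,"yaw":0},
    {"grip":-1,"tx":0,"ty":0,"tz":0,"yaw":0},
    {"grip":-1,"tx":0,"ty":0,"tz":0,"yaw":0},
    {"grip":-1,"tx":0,"ty":0,"tz":0,"yaw":0},
  ],
)

```text
clock: 13.4
ee_pos: [0.4865, -0.1779, 0.0743]
eef_rot: [180.0, 0.1, 76.0]
wrist_force: [-3.0, -4.1, 5.7]
width: 0.0109
grip_force: 50.1
```

Call:
drive_tool(
  targets=[
    {"grip":-1,"tx":0.5,"ty":0,"tz":-0.3,"yaw":0},
    {"grip":-1,"tx":0.5,"ty":0,"tz":0,"yaw":0},
    {"grip":-1,"tx":0.5,"ty":0,"tz":0,"yaw":0},
    {"grip":-1,"tx":0,"ty":0,"tz":0,"yaw":0},
    {"grip":-1,"tx":0,"ty":0,"tz":0,"yaw":0},
    {"grip":-1,"tx":0,"ty":0,"tz":0,"yaw":0},
    {"grip":-1,"tx":0,"ty":0,"tz":0,"yaw":0},
    {"grip":-1,"tx":0,"ty":0,"tz":0,"yaw":0},
    {"grip":-1,"tx":0,"ty":0,"tz":0,"yaw":0},
    {"grip":-1,"tx":0,"ty":0,"tz":0,"yaw":0},
  ],
)

```text
clock: 14.4
ee_pos: [0.4871, -0.1746, 0.0739]
eef_rot: [180.0, -0.0, 76.0]
wrist_force: [0.5, 0.0, -2.9]
width: 0.011
grip_force: 48.9
```

The force is back to free weight and z is below the riding height, so the slots are over the studs. I lower gently.

Call:
drive_tool(
  targets=[
    {"grip":-1,"tx":0,"ty":0,"tz":1,"yaw":0},
    {"grip":-1,"tx":0,"ty":0,"tz":0.5,"yaw":0},
    {"grip":-1,"tx":0,"ty":0,"tz":0.5,"yaw":0},
    {"grip":-1,"tx":0,"ty":0,"tz":0.5,"yaw":0},
    {"grip":-1,"tx":0,"ty":0,"tz":0,"yaw":0},
    {"grip":-1,"tx":0,"ty":0,"tz":0,"yaw":0},
    {"grip":-1,"tx":0,"ty":0,"tz":0,"yaw":0},
    {"grip":-1,"tx":0,"ty":0,"tz":0,"yaw":0},
    {"grip":-1,"tx":0,"ty":0,"tz":0,"yaw":0},
    {"grip":-1,"tx":0,"ty":0,"tz":0,"yaw":0},
  ],
)

```text
clock: 15.4
ee_pos: [0.4871, -0.1746, 0.0714]
eef_rot: [180.0, -0.0, 76.0]
wrist_force: [0.7, 0.2, -2.9]
width: 0.0109
grip_force: 48.8
```

It is dropping freely, 3 mm into the slots. I lower to the seat at about 0.0664.

Call:
drive_tool(
  targets=[
    {"grip":-1,"tx":0,"ty":0,"tz":1,"yaw":0},
    {"grip":-1,"tx":0,"ty":0,"tz":1,"yaw":0},
    {"grip":-1,"tx":0,"ty":0,"tz":1,"yaw":0},
    {"grip":-1,"tx":0,"ty":0,"tz":1,"yaw":0},
    {"grip":-1,"tx":0,"ty":0,"tz":0.5,"yaw":0},
    {"grip":-1,"tx":0,"ty":0,"tz":0.5,"yaw":0},
    {"grip":-1,"tx":0,"ty":0,"tz":0.3,"yaw":0},
    {"grip":-1,"tx":0,"ty":0,"tz":0,"yaw":0},
    {"grip":-1,"tx":0,"ty":0,"tz":0,"yaw":0},
    {"grip":-1,"tx":0,"ty":0,"tz":0,"yaw":0},
  ],
)

```text
clock: 16.4
ee_pos: [0.4871, -0.1746, 0.0665]
eef_rot: [-180.0, -0.0, 76.0]
wrist_force: [-2.3, 1.4, 5.4]
width: 0.0111
grip_force: 50.0
```

Contact at z 0.0665, which is the seated height. I release and retreat.

Call:
drive_tool(
  targets=[
    {"grip":-1,"tx":0,"ty":0,"tz":-0.3,"yaw":0},
    {"grip":-0.7,"tx":0,"ty":0,"tz":0,"yaw":0},
    {"grip":-0.4,"tx":0,"ty":0,"tz":0,"yaw":0},
    {"grip":-0.2,"tx":0,"ty":0,"tz":0,"yaw":0},
    {"grip":0,"tx":0,"ty":0,"tz":0,"yaw":0},
    {"grip":0.2,"tx":0,"ty":0,"tz":0,"yaw":0},
    {"grip":0.3,"tx":0,"ty":0,"tz":0,"yaw":0},
    {"grip":0.4,"tx":0,"ty":0,"tz":0,"yaw":0},
    {"grip":0.4,"tx":0,"ty":0,"tz":0,"yaw":0},
    {"grip":0.4,"tx":0,"ty":0,"tz":0,"yaw":0},
  ],
)

```text
clock: 17.4
ee_pos: [0.4871, -0.1746, 0.0664]
eef_rot: [-180.0, -0.0, 76.0]
wrist_force: [0.1, 0.6, -0.4]
width: 0.0596
grip_force: 0.0
```

Call:
drive_tool(
  targets=[
    {"grip":0.4,"tx":0,"ty":0,"tz":-3,"yaw":0},
    {"grip":0.4,"tx":0,"ty":0,"tz":-6,"yaw":0},
    {"grip":0.4,"tx":0,"ty":0,"tz":-10,"yaw":0},
    {"grip":0.4,"tx":0,"ty":0,"tz":-20,"yaw":0},
    {"grip":0.4,"tx":0,"ty":0,"tz":-20,"yaw":0},
    {"grip":0.4,"tx":0,"ty":0,"tz":-20,"yaw":0},
    {"grip":0.4,"tx":0,"ty":0,"tz":-20,"yaw":0},
    {"grip":0.4,"tx":0,"ty":0,"tz":-10,"yaw":0},
    {"grip":0.4,"tx":0,"ty":0,"tz":0,"yaw":0},
    {"grip":0.4,"tx":0,"ty":0,"tz":0,"yaw":0},
  ],
)

```text
clock: 18.4
ee_pos: [0.4869, -0.1745, 0.1752]
eef_rot: [-180.0, -0.0, 76.0]
wrist_force: [-0.7, 0.4, -0.2]
width: 0.0599
grip_force: 0.0
```

```bash
python3 - <<'E'
from h import *
s=read_state(); print(s['clock'],s['ee_pos'],s['wrist_force'],s['width'])
p=snapshot('wrist'); q=snapshot('scene')
a=np.hstack([p['color'],cv2.resize(q['color'][120:216,165:261],(288,384),interpolation=2)])
save({'color':a},'end.png')
hsv=cv2.cvtColor(p['color'],cv2.COLOR_RGB2HSV);H,S,V=[hsv[...,i].astype(int) for i in range(3)]
for k in blobs((H>100)&(H<130)&(S>120)&(V>60),300): print('blue',rect(cast(p,k[:,0],.092,s)))
E
```

```text
18.4 [ 0.4869121  -0.17446497  0.17521563] [-0.71461682  0.41605536 -0.23961731] 0.05985431592304937
blue (array([ 488.5, -172.9]), array([47.5, 10.3]), 76.1)
```

View pics/end.png

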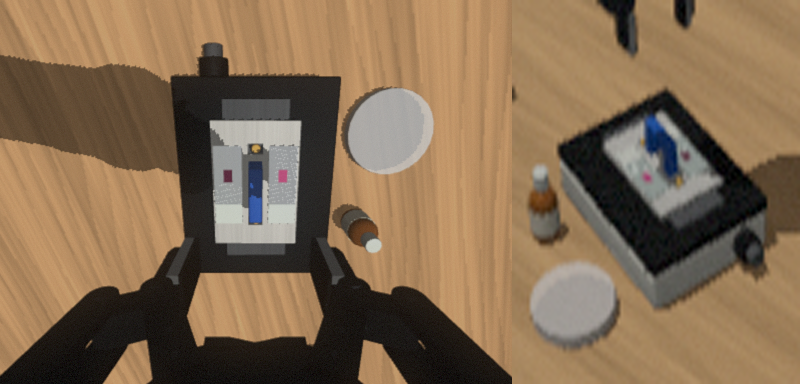

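The carrier lies flat on the stage at (256,182). A brass stud shows in the slot at (256,149), both show in the scene view, and the arm is clear.

```bash
python3 -c "
from station import *
print(finish_job())"
```

```text
the job is handed in; nothing more can be done
None
```

The carrier is seated flat over both studs and released, the arm is clear, and the job was handed in after about 18.5 s of robot time; the hand-in gave no verdict.

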